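# Fetch the vase from behind the glazes for spraying

## Robot

A 6-joint arm with a two-finger parallel gripper is mounted at the origin on the work surface. World frame = base frame: x ahead of the robot, y to its left, z up, the work surface at z = 0. Lengths are in m, angles in degrees, forces in N, time in s.
With the tool pointing down it reaches from about 0.4 to 0.825 m from the base axis. Payload 7 kg.
Tool frame: the origin (TCP) lies midway between the tips of the shut fingers; the grasp point (between the pads) lies 19 mm behind it; z points along the fingers, y is the line along which they close (so a half turn about z gives the same grasp; the last joint's range is limited). The gripper opens to 88 mm and grips with 3 to 60 N. Pads are 19 mm wide; open, the fingers measure 130 mm over their backs; the gripper's body (78 mm by 193 mm) begins 47 mm behind the grasp point.
Start: joints at [90.189, 20.546, 0.682, 0, -70.136, -16.507], TCP at [0.19, 0.648, 0.198] pointing down, gripper open.
Joint ranges: [-176.03, 176.03], [-82.01, 121.73], [-58.28, 71.71], [-173.87, 95.51], [-174.79, -0.11], [-173.66, 173.66]. Speed limits (degrees/s): [136.94, 136.94, 172.46, 180, 180, 180].

## Interface

Orientations are given as [roll, pitch, yaw] about the fixed x, y, z axes, in that order (R = Rz(yaw) Ry(pitch) Rx(roll)).
In Python, from plant import ctrl gives the robot as it stands. The module is installed in compiled form; this text tells all that it offers.
- The arm moves only by the tool send_rows, never from a script. Its argument "plan" is a list that holds one entry, the list of rows, each a list of 6 numbers: the shift along the tool's x, y, z in cm, then the turn, a rotation vector about the tool's x, y, z in degrees. A call has 1 to 8 rows; each row is the pose to reach, as a shift and turn from the pose commanded when the call began, along the tool's axes at that moment; what a row does not reach only later rows make up. A row lasts 1/12 s, in which the tool goes at most 41.7 mm and 7.16 degrees, less where a joint would pass 70% of its speed; a pose out of reach is approached as far as the arm can. A call with a gripper value outside its range is refused whole. "fingers" is the opening, from 0 (shut) to 1 (fully open), set as the call begins (left out, the last holds). The fingers move at their own pace and stop on an object; the grip force is fixed at half the most. Time passes only in rows, so rows that repeat a pose let the fingers close. It gives the time, the measured TCP pose, the force, the opening and the grip force at its end, in the units of the state.
- ctrl.get_obs(): the state, without advancing time (a new reading comes with each control period).
- ctrl.snapshot(name): name is "side" or "top"; returns a dict with "img" (480x640x3 uint8, red, green, blue), "K" (3x3 intrinsics, pixels), "k1" (the pictures are not rectified: a ray, as slopes to the right and down, at radius r is drawn at 1 + k1 r^2 times it, then the intrinsics apply), "pose" (4x4, takes a point from camera to world coordinates). Camera axes: x right, y down, z forward; pixel columns grow to the right and rows downward; lengths in m; the calibration is good to about 2 mm. A picture is of the moment at which its call begins. There is no depth.
- ctrl.close_job(): hands the job in; it is judged then, once.
The state is a dict: "clock": time; "joint_pos": joint angles; "qvel": joint speeds; "tau": joint torques, N m; "tool_pos": TCP position; "orientation": TCP orientation; "force": force on the tool from outside, world axes, zero at the start; "moment": the same for the moment, N m; "opening": finger opening in m; "gripper_force": force on a finger pad.
Only numpy, scipy, OpenCV 4.12 (cv2) and the standard library are available. Lean on these libraries where they do the work, as an engineer would, in place of code of your own. Each camera call takes 0.05 s, during which the arm holds its last target. There are 200 camera calls.

## Task

The small bisque vase stands at the back of the steel rack, hemmed in by a glaze jar and a glaze bottle. First clear the jar and the bottle onto the wooden ware board, then stand the vase upright in the middle of the banding wheel, and only then put the jar and the bottle back in the rack, each where it stood before. Do not drop the vase or tip anything over, and leave the bowl, spray gun and brush where they are.

Things in the scene. Friction and masses are not known exactly. Their poses are not given: they have to be found in the camera images.
- vase: Small unglazed buff vase, 85 mm high, open top: foot 42 wide, belly 56 wide at 30 height, from 55 up a straight neck 34 wide (wall 4), to grip about 70 above the foot. 105 to 195 g. Origin: centre of its underside, z up. It starts on the rack floor behind jar and bottle, midway, 9 from each; they are so tall that the gripper's body cannot come down over the vase until they are gone.
- jar: Glaze jar: straight white round jar 62 mm wide with a grey lid just as broad (64 wide, 110 to 140 height, grip it at about 122); 140 high in all, 250 to 490 g. Origin: centre of its underside, z up. Starts at the front of the rack, left or right, 92 from the bottle (centres); a grip along the rack's x keeps both fingers clear of vase and bottle.
- bottle: Glaze bottle: round white bottle 62 mm wide up to 78 height, sloping shoulders and a narrow grey cap 34 wide (108 to 138 height, grip it at about 124); 138 high in all, 210 to 420 g. Origin: centre of its underside, z up. Starts at the front of the rack beside the jar, on the other side.
- rack: Fixed dark steel tray, open at the front: floor 10 mm thick, inside 160 deep (its x) by 200 wide (its y), side and back walls 6 thick, 55 high from the table. Origin: on the table under the centre of the inside; x points to the back wall. Jar and bottle stand 32 in front of the centre, 46 to either side; the vase 19 behind it.
- board: Fixed flat wooden ware board, 130 (its x) by 230 (its y), 18 thick; its top is the side area where jar and bottle both stand for a while. Origin: centre of its underside, on the table.
- wheel: Banding wheel (a potter's hand turntable, here locked and fixed): flat round aluminium plate 160 across on a dark foot, top 55 above the table, marked with thin circles. Origin: centre of its underside, on the table; the vase goes to the middle of the top.
- bowl: Bystander: white bowl 100 wide, 45 high, loose, on the far side. Origin: centre of its underside.
- gun: Bystander: metal spray gun standing on its cup (62 wide, about 91 high in all), loose, on the far side. Origin: centre of the cup's underside.
- brush: Bystander: flat brush about 200 long lying on the table on the far side, loose. Origin: centre of its underside.

How it is judged:
By the outcome, as a careful person would: the job done as asked, in the order asked, and still so for the second after the job is handed in, with the robot touching nothing.
It also fails if it takes over 141 s, if anything falls off the work surface, if the arm or the gripper's body presses on something with over 40 N, if the wrist force passes 120 N, or if a joint passes its speed limit or range.

## Working session

There is one attempt and no reset: what is moved stays moved. The work goes in short steps, Python scripts to look and compute and a tool call to move; the robot and the scene stay as the last step left them, time stands still between calls to the robot, and variables do not carry over. Pictures are saved under pics/ and viewed, at most 14 in all, crops included, and the job is handed in when it is done.

Besides the shell and the picture viewer there is one more tool, called by a JSON object that holds its "name" and its "arguments". send_rows: Moves the arm, as the interface text tells. Its arguments: {"type":"object","properties":{"plan":{"type":"array","items":{"type":"array","items":{"type":"array","items":{"type":"number"}}}},"fingers":{"type":"number"}},"required":["plan"]}

```bash
mkdir -p pics; python3 - <<'E'
from plant import ctrl
import cv2,numpy as np
for n in("side","top"):
    s=ctrl.snapshot(n);cv2.imwrite(f"pics/{n}0.png",s["img"][:,:,::-1])
    print(n,s["K"].tolist(),s["k1"],np.round(s["pose"],4).tolist())
o=ctrl.get_obs();print({k:np.round(v,3).tolist() for k,v in o.items()})
E
```

```text
side [[568.5752439212456, 0.0, 326.0380480684539], [0.0, 568.5752439212456, 244.04010064171229], [0.0, 0.0, 1.0]] -0.0892506577334317 [[-0.7511, -0.5018, 0.4289, 0.1659], [-0.66, 0.5864, -0.4696, 0.4729], [-0.0159, -0.6358, -0.7717, 0.8494], [0.0, 0.0, 0.0, 1.0]]
top [[456.162227655465, 0.0, 321.13515070491945], [0.0, 456.162227655465, 242.16119032696673], [0.0, 0.0, 1.0]] -0.07607917954963482 [[-0.0233, -0.9796, 0.1994, 0.4034], [-0.9997, 0.0235, -0.0011, -0.0069], [-0.0036, -0.1994, -0.9799, 0.9855], [0.0, 0.0, 0.0, 1.0]]
{'clock': 0.1, 'joint_pos': [90.189, 20.589, 0.639, -0.018, -70.135, -16.506], 'qvel': [0.061, -0.122, 0.083, 0.144, 0.056, 0.067], 'tau': [-0.001, -58.417, 29.375, 7.016, 0.01, -0.0], 'tool_pos': [0.19, 0.647, 0.197], 'orientation': [179.914, -0.008, -16.323], 'force': [-0.005, -0.53, 0.016], 'moment': [0.015, 0.005, 0.001], 'gripper_force': 0.0, 'opening': 0.088}
```

View pics/side0.png

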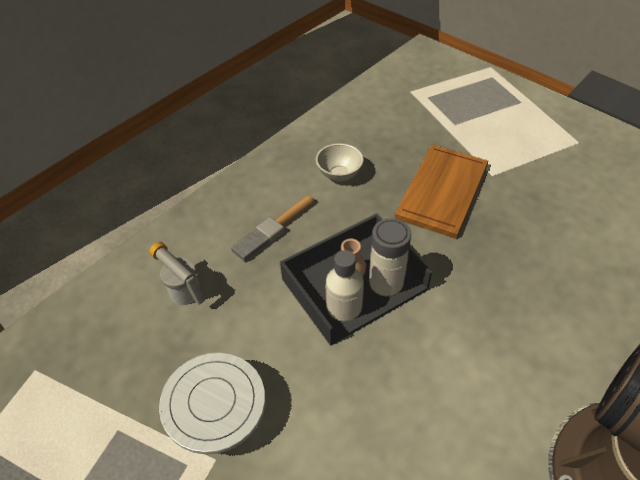

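View pics/top0.png

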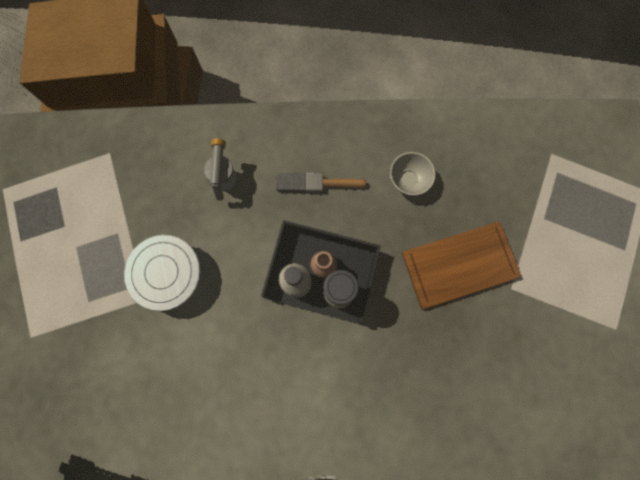

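The side picture shows the wheel at (212,400), bottle cap (345,262), jar lid (392,233), vase rim (351,246) and board around (443,190). In the top picture they are at (162,272), (294,277), (341,288), (323,260) and (462,265). Next come enlarged crops with contour measurements.

```bash
cat > h.py <<'E'
import numpy as np,cv2
from plant import ctrl
def ray(s,px):
    K=s["K"];d=np.array([s["k1"],0,0,0,0.])
    n=cv2.undistortPoints(np.array([[px]],float),K,d)[0,0]
    P=s["pose"];return P[:3,3],P[:3,:3]@np.r_[n,1]
def plane(s,px,z):
    c,d=ray(s,px);return c+d*(z-c[2])/d[2]
def tri(s1,p1,s2,p2):
    c1,d1=ray(s1,p1);c2,d2=ray(s2,p2)
    t=np.linalg.lstsq(np.c_[d1,-d2],c2-c1,rcond=None)[0]
    a,b=c1+d1*t[0],c2+d2*t[1];return (a+b)/2,np.linalg.norm(a-b)
def proj(s,p):
    P=np.linalg.inv(s["pose"]);r,_=cv2.Rodrigues(P[:3,:3])
    return cv2.projectPoints(np.array([p],float),r,P[:3,3],s["K"],np.array([s["k1"],0,0,0,0.]))[0][0,0]
E
python3 - <<'E'
from h import *
S={n:ctrl.snapshot(n) for n in("side","top")}
for n in S:
    im=S[n]["img"];np.save(f"{n}.npy",im)
    hsv=cv2.cvtColor(im,cv2.COLOR_RGB2HSV)
    x0,y0,w,h={"side":(270,205,176,132),"top":(256,210,136,102)}[n]
    cv2.imwrite(f"pics/{n}c.png",cv2.resize(np.clip(im[y0:y0+h,x0:x0+w,::-1]*1.8,0,255).astype(np.uint8),(800,600) ,interpolation=cv2.INTER_CUBIC))
    m=((hsv[...,1]>125)&(hsv[...,0]<22)&(hsv[...,2]>60)).astype(np.uint8)
    for c in cv2.findContours(m,0,2)[0]:
        if cv2.contourArea(c)>1500: print(n,"board",cv2.contourArea(c),cv2.boxPoints(cv2.minAreaRect(c)).round(1).tolist(),cv2.approxPolyDP(c,6,True)[:,0].tolist())
    m=((hsv[...,1]<50)&(hsv[...,2]>125)).astype(np.uint8)
    m=cv2.morphologyEx(m,cv2.MORPH_CLOSE,np.ones((5,5)))
    for c in cv2.findContours(m,0,2)[0]:
        if 2500<cv2.contourArea(c)<12000: print(n,"wheel?",cv2.contourArea(c),cv2.fitEllipse(cv2.convexHull(c)))
E
```

```text
side board 5118.0 [[392.79998779296875, 217.10000610351562], [427.5, 135.60000610351562], [488.29998779296875, 161.39999389648438], [453.6000061035156, 242.89999389648438]] [[432, 144], [395, 218], [456, 237], [487, 161]]
side wheel? 4829.0 ((496.9071960449219, 115.62000274658203), (71.07496643066406, 152.57411193847656), 107.53917694091797)
top board 6116.5 [[401.29998779296875, 251.89999389648438], [501.20001220703125, 218.60000610351562], [520.5999755859375, 276.79998779296875], [420.70001220703125, 310.1000061035156]] [[499, 222], [402, 253], [422, 308], [519, 276]]
top board 8463.5 [[20.0, 0.0], [138.0, 0.0], [138.0, 83.0], [20.0, 83.0]] [[29, 4], [20, 82], [134, 71], [138, 0]]
```

View pics/sidec.png

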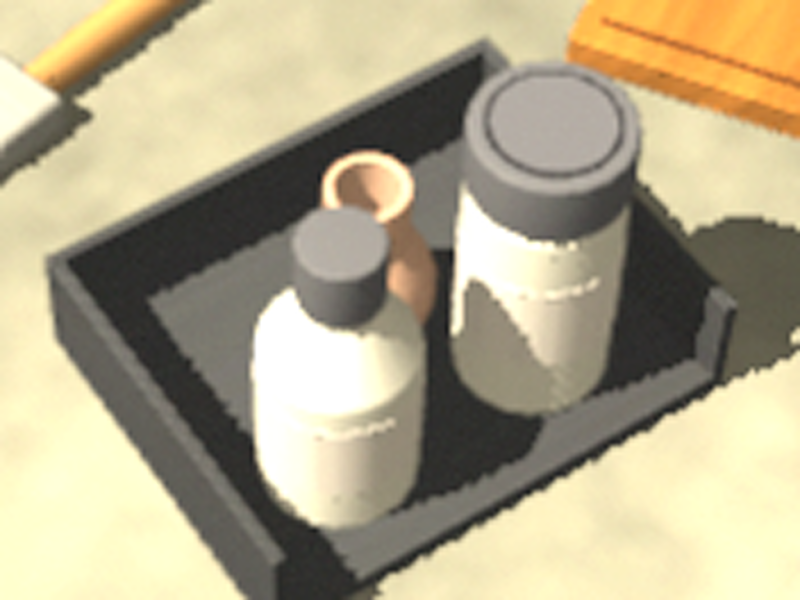

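View pics/topc.png

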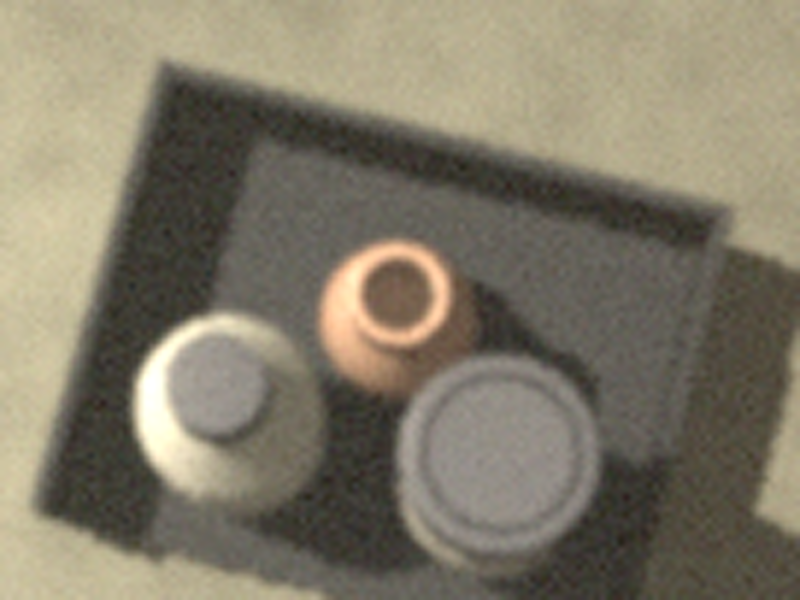

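The crops show these centres. Side crop: lid (555,124), cap (341,243), vase rim (368,187), rack back corners (55,262) and (487,42). Top crop: lid (499,452), cap (221,383), rim (404,295), rack corners (163,65) and (730,212), front-left (40,508).

```bash
python3 - <<'E'
from h import *
S={n:ctrl.snapshot(n) for n in("side","top")}
a=lambda u,v:(270+(u+.5)/4.5455-.5,205+(v+.5)/4.5455-.5)
b=lambda u,v:(256+(u+.5)/5.882-.5,210+(v+.5)/5.882-.5)
R={}
for n,p,q in [("lid",a(555,124),b(499,452)),("cap",a(341,243),b(221,383)),("rim",a(368,187),b(404,295)),
 ("rackBL",a(55,262),b(163,65)),("rackBR",a(487,42),b(730,212)),("rackFL",a(277,562),b(40,508)),
 ("bd1",(435,146),(501,224)),("bd2",(488,161),(519,276))]:
    X,e=tri(S["side"],p,S["top"],q);R[n]=X;print(n,X.round(4),"gap",round(e,4),"top@z",plane(S["top"],q,X[2]).round(4)[:2])
# refine with known heights check
for n,p,q,z in [("lid",a(555,124),b(499,452),.15),("cap",a(341,243),b(221,383),.148),("rim",a(368,187),b(404,295),.095)]:
    print(n,plane(S["side"],p,z).round(4),plane(S["top"],q,z).round(4))
# wheel: bright segmentation
for n,(x0,y0,x1,y1) in {"side":(145,340,285,465),"top":(115,225,210,320)}.items():
    im=S[n]["img"];hsv=cv2.cvtColor(im,cv2.COLOR_RGB2HSV).astype(int)
    seed=np.median(im[y0+50:y0+60,x0+40:x0+60].reshape(-1,3),0); print(seed,im[y0,x0+70])
    if n=="top": m=((im[...,2].astype(int)-im[...,0])>-8)&(hsv[...,2]>120)
    else: m=((im[...,2].astype(int)-im[...,0])>-20)&(hsv[...,2]>140)
    m=m.astype(np.uint8);k=np.zeros_like(m);k[y0:y1,x0:x1]=m[y0:y1,x0:x1]
    k=cv2.morphologyEx(cv2.morphologyEx(k,2,np.ones((3,3))),cv2.MORPH_CLOSE,np.ones((7,7)))
    c=max(cv2.findContours(k,0,1)[0],key=cv2.contourArea);print(n,cv2.contourArea(c),cv2.fitEllipse(cv2.convexHull(c)))
    if n=="side":cv2.imwrite("pics/w.png",cv2.resize(np.hstack([im[340:465,145:285,::-1],cv2.merge([k*255]*3)[340:465,145:285]]),(800,360)))
    pts=cv2.convexHull(c)[:,0]
    W=np.array([plane(S[n],p.astype(float),.055)[:2] for p in pts]).astype(np.float32)
    print("wheel",n,cv2.fitEllipse(W))
    # board
    m=((hsv[...,1]>125)&(hsv[...,0]<22)&(hsv[...,2]>60)).astype(np.uint8)
    m[:130]=0;m[:,:390]=0
    c=max(cv2.findContours(m,0,1)[0],key=cv2.contourArea)[:,0]
    W=np.array([plane(S[n],p.astype(float),.018)[:2] for p in c]).astype(np.float32)
    print("board",n,cv2.minAreaRect(W))
E
```

```text
lid [ 0.4901 -0.0411  0.1502] gap 0.0009 top@z [ 0.4897 -0.0413]
cap [0.5153 0.0461 0.1447] gap 0.0026 top@z [0.5142 0.0455]
rim [ 0.5507 -0.0126  0.0927] gap 0.0028 top@z [ 0.5494 -0.0133]
rackBL [0.6413 0.0707 0.0524] gap 0.0005 top@z [0.6415 0.0708]
rackBR [ 0.5833 -0.1294  0.0541] gap 0.0014 top@z [ 0.5827 -0.1297]
rackFL [0.4853 0.1155 0.0523] gap 0.0029 top@z [0.484  0.1147]
bd1 [ 0.6336 -0.4081  0.0115] gap 0.0009 top@z [ 0.6332 -0.4083]
bd2 [ 0.5149 -0.433   0.0201] gap 0.0007 top@z [ 0.5152 -0.4328]
lid [ 0.4906 -0.041   0.15  ] [ 0.4897 -0.0413  0.15  ]
cap [0.5149 0.0486 0.148 ] [0.5137 0.0453 0.148 ]
rim [ 0.5508 -0.0106  0.095 ] [ 0.549  -0.0133  0.095 ]
[200. 196. 176.] [147 141 112]Traceback (most recent call last):
  File "<stdin>", line 21, in <module>
ValueError: max() iterable argument is empty
```

```bash
python3 - <<'E'
from h import *
S={n:ctrl.snapshot(n) for n in("side","top")}
C={}
for n,(x0,y0,x1,y1) in {"side":(145,340,285,465),"top":(115,225,210,320)}.items():
    im=cv2.GaussianBlur(S[n]["img"],(3,3),0);hsv=cv2.cvtColor(im,cv2.COLOR_RGB2HSV)
    cx,cy={"side":(212,400),"top":(162,272)}[n]
    # radial edge: strongest brightness drop scanning from outside the middle ring
    g=im.astype(float); pts=[]
    for t in np.arange(0,2*np.pi,np.pi/60):
        r=np.arange(*( (38,70) if n=="side" else (31,46)),.5)
        q=g[(cy+r*np.sin(t)).round().astype(int).clip(0,479),(cx+r*np.cos(t)).round().astype(int)]
        d=np.linalg.norm(q[4:]-q[:-4],axis=1);i=d.argmax();pts.append((cx+r[i+2]*np.cos(t),cy+r[i+2]*np.sin(t)))
    W=np.array([plane(S[n],p,.055)[:2] for p in pts])
    for _ in range(6):  # circle fit, trimmed
        s=np.linalg.lstsq(np.c_[2*W,np.ones(len(W))],(W**2).sum(1),rcond=None)[0]
        R=np.sqrt(s[2]+s[0]**2+s[1]**2);e=abs(np.linalg.norm(W-s[:2],axis=1)-R);W=W[e<max(np.percentile(e,85),.002)]
    print("wheel",n,s[:2].round(4),"R",R.round(4),len(W),e.mean().round(4))
    C[n]=proj(S[n],[*s[:2],.055])
    m=((hsv[...,1]>125)&(hsv[...,0]<22)&(hsv[...,2]>60)).astype(np.uint8);m[:130]=0;m[:,:390]=0
    c=max(cv2.findContours(m,0,1)[0],key=cv2.contourArea)[:,0]
    W=np.array([plane(S[n],p.astype(float),.018)[:2] for p in c]).astype(np.float32)
    print("board",n,cv2.minAreaRect(W))
# small-circle centres give the height independently
print(tri(S["side"],C["side"],S["top"],C["top"]), C)
E
```

```text
wheel side [0.539  0.3272] R 0.0791 85 0.0005
board side ((0.5448137521743774, -0.30377691984176636), (0.13145257532596588, 0.24255210161209106), 15.88391399383545)
wheel top [0.5381 0.326 ] R 0.079 108 0.0006
board top ((0.5447813868522644, -0.309533953666687), (0.13071438670158386, 0.2313917875289917), 16.236116409301758)
(array([0.53883583, 0.32671868, 0.05402779]), np.float64(0.0013260916394137975)) {'side': array([211.44670818, 399.38972618]), 'top': array([161.05598707, 271.70426348])}
```

Heights agree with the text: lid 0.150, cap 0.145, rim 0.093, wheel 0.054, rack wall 0.053 and board edge about 0.018. The rack's yaw is about -16.1°. I'm heading above the jar with the fingers closing along rack x (tool yaw -106).

```bash
cat >> h.py <<'E'
from scipy.spatial.transform import Rotation as Ro
def need(xyz,yaw,tol=None):
    o=ctrl.get_obs();R=Ro.from_euler("xyz",o["orientation"],degrees=True)
    T=Ro.from_euler("xyz",[180,0,yaw],degrees=True)
    print("t",round(o["clock"],2),"pos",np.round(o["tool_pos"],4),"ori",np.round(o["orientation"],1),"q",np.round(o["joint_pos"],1),"F",np.round(o["force"],1),"open",round(o["opening"],4),"gf",round(o["gripper_force"],1))
    print("shift cm",(R.inv().apply(np.array(xyz)-o["tool_pos"])*100).round(2),"rot",(R.inv()*T).as_rotvec(degrees=True).round(2))
E
python3 -c "
from h import *
need([.49,-.041,.2],-106.1)"
```

```text
t 0.4 pos [0.1896 0.6477 0.1976] ori [180.   -0.  -16.3] q [ 90.2  20.6   0.7  -0.  -70.1 -16.5] F [-0.1 -1.  -0.6] open 0.0877 gf 0.0
shift cm [48.18 57.66 -0.22] rot [ 1.000e-02 -1.000e-02  8.978e+01]
```

{"name": "send_rows", "arguments": {"plan": [[[48.1,57.6,0,0,0,90],[48.1,57.6,0,0,0,90],[48.1,57.6,0,0,0,90],[48.1,57.6,0,0,0,90],[48.1,57.6,0,0,0,90],[48.1,57.6,0,0,0,90],[48.1,57.6,0,0,0,90],[48.1,57.6,0,0,0,90]]], "fingers": 1}}

```text
clock: 1.07
tool_pos: [0.3232, 0.3403, 0.1981]
orientation: [-180.0, 0.0, -73.9]
force: [1.9, 0.4, 0.1]
opening: 0.0877
gripper_force: 0.0
```

```bash
python3 -c "
from h import *
need([.49,-.041,.2],-106.1)"
```

```text
t 1.07 pos [0.3232 0.3403 0.1981] ori [-180.     0.   -73.9] q [ 70.6   0.7 -24.2   0.  -65.  -54.6] F [1.9 0.4 0.1] open 0.0877 gf 0.0
shift cm [41.26 -5.48 -0.22] rot [-2.000e-02  5.000e-02  3.216e+01]
```

{"name": "send_rows", "arguments": {"plan": [[[41.3,-5.5,-0.2,0,0,32.2],[41.3,-5.5,-0.2,0,0,32.2],[41.3,-5.5,-0.2,0,0,32.2],[41.3,-5.5,-0.2,0,0,32.2],[41.3,-5.5,-0.2,0,0,32.2],[41.3,-5.5,-0.2,0,0,32.2],[41.3,-5.5,-0.2,0,0,32.2],[41.3,-5.5,-0.2,0,0,32.2]]]}}

```text
clock: 1.73
tool_pos: [0.4587, 0.0357, 0.2]
orientation: [-179.9, 0.1, -105.8]
force: [1.2, 0.8, 0.5]
opening: 0.0879
gripper_force: 0.0
```

```bash
python3 -c "
from h import *
need([.49,-.041,.2],-106.1)"
```

```text
t 1.73 pos [0.4587 0.0357 0.2   ] ori [-1.799e+02  1.000e-01 -1.058e+02] q [ 29.1  -0.4 -25.    0.  -65.2 -44.9] F [1.2 0.8 0.5] open 0.0879 gf 0.0
shift cm [ 6.52 -5.1  -0.  ] rot [-0.07  0.06  0.31]
```

{"name": "send_rows", "arguments": {"plan": [[[3.2,-2.5,0,0,0,0.3],[5.5,-4.3,0,0,0,0.3],[6.5,-5.1,0,0,0,0.3],[6.5,-5.1,0,0,0,0.3],[6.5,-5.1,0,0,0,0.3],[6.5,-5.1,0,0,0,0.3]]]}}

```text
clock: 2.23
tool_pos: [0.4894, -0.0386, 0.1994]
orientation: [180.0, 0.0, -106.1]
force: [-0.1, 1.1, 0.2]
opening: 0.0876
gripper_force: 0.0
```

```bash
python3 - <<'E'
from h import *
need([.49,-.0412,.113],-106.1)
s=ctrl.snapshot("side");cv2.imwrite("pics/s1.png",s["img"][150:390,200:520,::-1].repeat(2,0).repeat(2,1))
E
```

```text
t 2.23 pos [ 0.4894 -0.0386  0.1994] ori [ 180.     0.  -106.1] q [ 18.5   2.9 -21.7  -0.  -65.3 -34.6] F [-0.1  1.1  0.2] open 0.0876 gf 0.0
shift cm [ 0.24 -0.13  8.64] rot [ 0.    0.01 -0.03]
```

View pics/s1.png

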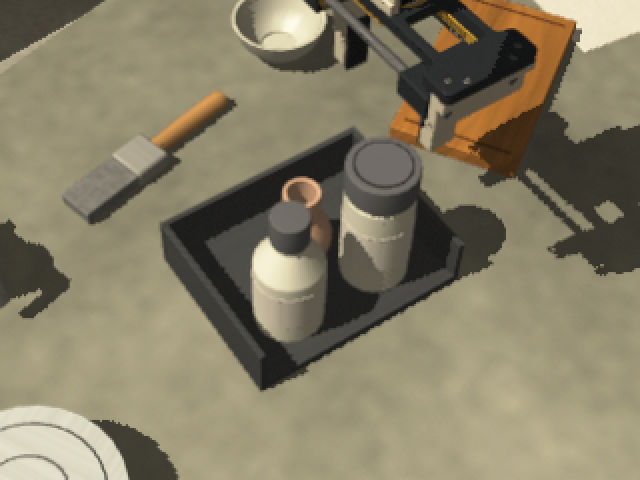

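The picture shows the open gripper above the jar, with the fingertips at about (377,180) and (415,222) and lined up with rack x. I'll check the projection before descending.

```bash
python3 - <<'E'
from h import *
s=ctrl.snapshot("side");u=np.array([.9605,-.278,0]);c=ctrl.get_obs()["tool_pos"]
for k in(-.05,0,.05):print(proj(s,c+u*k).round(1))
E
```

```text
[413.5 233. ]
[393.5 212.5]
[374.7 193.3]
```

{"name": "send_rows", "arguments": {"plan": [[[0.2,-0.1,2,0,0,0],[0.2,-0.1,4.5,0,0,0],[0.2,-0.1,7,0,0,0],[0.2,-0.1,8.3,0,0,0],[0.2,-0.1,8.7,0,0,0],[0.2,-0.1,8.7,0,0,0],[0.2,-0.1,8.7,0,0,0],[0.2,-0.1,8.7,0,0,0]]]}}

```text
clock: 3.0
tool_pos: [0.4909, -0.0405, 0.1136]
orientation: [-179.9, 0.1, -106.1]
force: [-0.4, 0.6, 0.1]
opening: 0.0876
gripper_force: 0.0
```

```bash
python3 - <<'E'
from h import *
need([.49,-.0412,.112],-106.1)
s=ctrl.snapshot("side");cv2.imwrite("pics/s2.png",s["img"][150:390,200:520,::-1].repeat(2,0).repeat(2,1))
E
```

```text
t 3.0 pos [ 0.4909 -0.0405  0.1136] ori [-1.799e+02  1.000e-01 -1.061e+02] q [ 18.2   7.6 -28.8   0.  -53.5 -34.3] F [-0.4  0.6  0.1] open 0.0876 gf 0.0
shift cm [0.09 0.07 0.16] rot [-0.11  0.05  0.04]
```

View pics/s2.png

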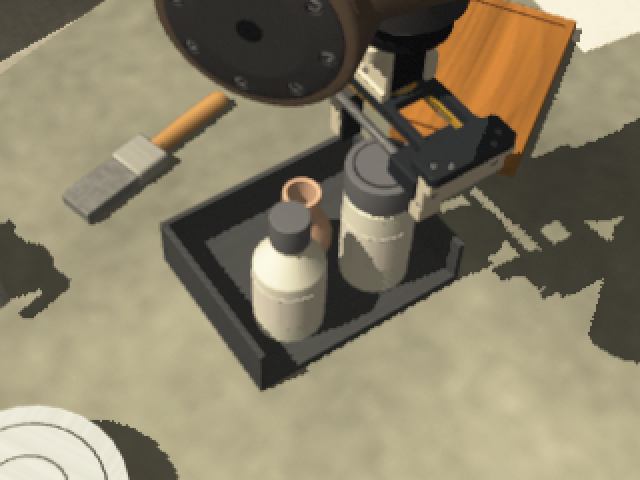

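The picture shows the fingers straddling the lid at crop (430,195) and (345,125). Closing now.

{"name": "send_rows", "arguments": {"plan": [[[0,0,0,0,0,0],[0,0,0,0,0,0],[0,0,0,0,0,0],[0,0,0,0,0,0],[0,0,0,0,0,0],[0,0,0,0,0,0],[0,0,0,0,0,0],[0,0,0,0,0,0]]], "fingers": 0}}

```text
clock: 3.72
tool_pos: [0.4903, -0.041, 0.1126]
orientation: [-180.0, 0.0, -106.1]
force: [1.0, 0.0, 2.2]
opening: 0.0629
gripper_force: 30.0
```

{"name": "send_rows", "arguments": {"plan": [[[0,0,-0.3,0,0,0],[0,0,-1,0,0,0],[0,0,-2.2,0,0,0],[0,0,-3.8,0,0,0],[0,0,-5.4,0,0,0],[0,0,-7,0,0,0],[0,0,-8,0,0,0],[0,0,-8,0,0,0]]]}}

```text
clock: 4.38
tool_pos: [0.491, -0.0408, 0.1945]
orientation: [-179.8, 0.1, -106.1]
force: [0.6, -0.1, -4.0]
opening: 0.0631
gripper_force: 30.0
```

```bash
python3 - <<'E'
from h import *
need([.56,-.362,.2],-106.1)
E
```

```text
t 4.38 pos [ 0.491  -0.0408  0.1945] ori [-1.798e+02  1.000e-01 -1.061e+02] q [ 18.2   3.2 -22.1   0.  -64.5 -34.3] F [ 0.6 -0.1 -4. ] open 0.0631 gf 30.0
shift cm [ 28.94 -15.54  -0.55] rot [-0.17  0.09 -0.  ]
```

{"name": "send_rows", "arguments": {"plan": [[[0.4,-0.2,0,0,0,0],[1.3,-0.7,0,0,0,0],[2.8,-1.5,0,0,0,0],[4.9,-2.6,0,0,0,0],[7.4,-4,0,0,0,0],[9.9,-5.3,0,0,0,0],[12.3,-6.6,0,0,0,0],[14.8,-8,0,0,0,0]]]}}

```text
clock: 5.05
tool_pos: [0.525, -0.2074, 0.1908]
orientation: [179.9, -0.0, -106.1]
force: [0.9, 0.8, -4.0]
opening: 0.0629
gripper_force: 30.0
```

{"name": "send_rows", "arguments": {"plan": [[[2.5,-1.3,0,0,0,0],[5,-2.7,0,0,0,0],[7.4,-4,0,0,0,0],[9.9,-5.3,0,0,0,0],[12,-6.4,0,0,0,0],[13.3,-7.1,0,0,0,0],[14,-7.5,0,0,0,0],[14,-7.5,0,0,0,0]]]}}

```text
clock: 5.72
tool_pos: [0.5583, -0.3623, 0.1905]
orientation: [179.9, -0.0, -106.2]
force: [-0.4, 0.3, -4.1]
opening: 0.063
gripper_force: 30.0
```

```bash
python3 - <<'E'
from h import *
need([.56,-.362,.1216],-106.1)
E
```

```text
t 5.72 pos [ 0.5583 -0.3623  0.1905] ori [ 179.9   -0.  -106.2] q [-16.2  20.   -1.1   0.  -69.1   0. ] F [-0.4  0.3 -4.1] open 0.063 gf 30.0
shift cm [-0.08 -0.17  6.89] rot [ 0.15 -0.   -0.12]
```

{"name": "send_rows", "arguments": {"plan": [[[0,-0.2,0.8,0,0,0],[0,-0.2,2.2,0,0,0],[0,-0.2,3.8,0,0,0],[0,-0.2,5.2,0,0,0],[0,-0.2,6.1,0,0,0],[0,-0.2,6.6,0,0,0],[0,-0.2,6.8,0,0,0],[0,-0.2,6.8,0,0,0]]]}}

```text
clock: 6.38
tool_pos: [0.561, -0.3609, 0.1243]
orientation: [180.0, -0.0, -106.1]
force: [0.8, -0.4, -3.0]
opening: 0.0631
gripper_force: 30.0
```

{"name": "send_rows", "arguments": {"plan": [[[0,0,0.05,0,0,0],[0,0,0.1,0,0,0],[0,0,0.1,0,0,0]]]}}

```text
clock: 6.63
tool_pos: [0.5612, -0.3614, 0.1241]
orientation: [-179.9, -0.0, -106.1]
force: [-0.7, -0.1, -3.3]
opening: 0.0635
gripper_force: 30.0
```

{"name": "send_rows", "arguments": {"plan": [[[0,0,0.05,0,0,0],[0,0,0.1,0,0,0],[0,0,0.15,0,0,0],[0,0,0.15,0,0,0],[0,0,0.15,0,0,0]]]}}

```text
clock: 7.05
tool_pos: [0.5608, -0.3613, 0.1218]
orientation: [180.0, -0.0, -106.1]
force: [0.2, 0.2, -3.4]
opening: 0.0628
gripper_force: 30.0
```

{"name": "send_rows", "arguments": {"plan": [[[0,0,0.05,0,0,0],[0,0,0.1,0,0,0],[0,0,0.1,0,0,0],[0,0,0.1,0,0,0]]]}}

```text
clock: 7.38
tool_pos: [0.5609, -0.3613, 0.1208]
orientation: [180.0, -0.0, -106.1]
force: [-0.3, 0.7, -3.7]
opening: 0.0633
gripper_force: 30.0
```

{"name": "send_rows", "arguments": {"plan": [[[0,0,0.05,0,0,0],[0,0,0.1,0,0,0],[0,0,0.1,0,0,0],[0,0,0.1,0,0,0]]]}}

```text
clock: 7.72
tool_pos: [0.5611, -0.3615, 0.1206]
orientation: [-180.0, -0.0, -106.1]
force: [-0.9, 1.1, 3.2]
opening: 0.063
gripper_force: 30.0
```

{"name": "send_rows", "arguments": {"plan": [[[0,0,0.05,0,0,0],[0,0,0.05,0,0,0],[0,0,0.05,0,0,0],[0,0,0.05,0,0,0]]]}}

```text
clock: 8.05
tool_pos: [0.5612, -0.3616, 0.1205]
orientation: [-179.9, -0.0, -106.1]
force: [-1.6, 1.1, 5.6]
opening: 0.0629
gripper_force: 30.0
```

Contact came at the expected height. Releasing and rising.

{"name": "send_rows", "arguments": {"plan": [[[0,0,0,0,0,0],[0,0,0,0,0,0],[0,0,0,0,0,0],[0,0,0,0,0,0],[0,0,0,0,0,0],[0,0,0,0,0,0]]], "fingers": 1}}

```text
clock: 8.55
tool_pos: [0.5609, -0.3612, 0.1192]
orientation: [180.0, 0.0, -106.1]
force: [-0.3, -0.8, 1.7]
opening: 0.087
gripper_force: 0.0
```

{"name": "send_rows", "arguments": {"plan": [[[0,0,-0.5,0,0,0],[0,0,-1.5,0,0,0],[0,0,-3.5,0,0,0],[0,0,-6,0,0,0],[0,0,-8.5,0,0,0],[0,0,-8.5,0,0,0],[0,0,-8.5,0,0,0]]]}}

```text
clock: 9.13
tool_pos: [0.5621, -0.3618, 0.2075]
orientation: [-179.7, -0.0, -106.1]
force: [0.3, -0.1, -0.3]
opening: 0.0878
gripper_force: 0.0
```

```bash
python3 - <<'E'
from h import *
need([.515,.0468,.2],-106.1)
E
```

```text
t 9.13 pos [ 0.5621 -0.3618  0.2075] ori [-179.7   -0.  -106.1] q [-16.1  19.4   0.3   0.  -70.6  -0. ] F [ 0.3 -0.1 -0.3] open 0.0878 gf 0.0
shift cm [-37.95  15.86   0.66] rot [-0.28 -0.02 -0.01]
```

{"name": "send_rows", "arguments": {"plan": [[[-1.8,0.8,0.3,0,0,0],[-5.5,2.3,0.6,0,0,0],[-9.2,3.9,0.6,0,0,0],[-12.9,5.4,0.6,0,0,0],[-16.6,6.9,0.6,0,0,0],[-20.3,8.5,0.6,0,0,0],[-24,10,0.6,0,0,0],[-27.7,11.6,0.6,0,0,0]]]}}

```text
clock: 9.8
tool_pos: [0.5255, -0.0613, 0.1982]
orientation: [180.0, -0.0, -106.1]
force: [1.1, 0.5, -0.4]
opening: 0.0877
gripper_force: 0.0
```

{"name": "send_rows", "arguments": {"plan": [[[-3.7,1.5,0,0,0,0],[-7,2.9,0,0,0,0],[-9.3,3.9,0,0,0,0],[-10.2,4.3,0,0,0,0],[-10.2,4.3,0,0,0,0],[-10.2,4.3,0,0,0,0]]]}}

```text
clock: 10.3
tool_pos: [0.5131, 0.0472, 0.1982]
orientation: [180.0, -0.0, -106.0]
force: [0.0, -0.2, 0.3]
opening: 0.0875
gripper_force: 0.0
```

```bash
python3 - <<'E'
from h import *
need([.515,.0468,.116],-106.1)
E
```

```text
t 10.3 pos [0.5131 0.0472 0.1982] ori [ 180.   -0. -106.] q [ 27.1   5.4 -19.1   0.  -65.5 -43.1] F [ 0.  -0.2  0.3] open 0.0875 gf 0.0
shift cm [-0.02 -0.2   8.22] rot [ 0.02 -0.02  0.07]
```

{"name": "send_rows", "arguments": {"plan": [[[0,-0.2,1,0,0,0],[0,-0.2,3,0,0,0],[0,-0.2,5.5,0,0,0],[0,-0.2,7.3,0,0,0],[0,-0.2,8.1,0,0,0],[0,-0.2,8.1,0,0,0],[0,-0.2,8.1,0,0,0]]]}}

```text
clock: 10.88
tool_pos: [0.5155, 0.0456, 0.1173]
orientation: [180.0, -0.1, -106.2]
force: [0.3, 0.4, 0.6]
opening: 0.0879
gripper_force: 0.0
```

```bash
python3 - <<'E'
from h import *
need([.515,.0468,.117],-106.1)
s=ctrl.snapshot("side");cv2.imwrite("pics/s3.png",s["img"][150:390,200:520,::-1].repeat(2,0).repeat(2,1))
E
```

```text
t 10.88 pos [0.5155 0.0456 0.1173] ori [ 1.800e+02 -1.000e-01 -1.062e+02] q [ 26.8   9.8 -25.5   0.  -54.8 -43. ] F [0.3 0.4 0.6] open 0.0879 gf 0.0
shift cm [-0.11  0.08  0.03] rot [ 0.02 -0.05 -0.06]
```

View pics/s3.png

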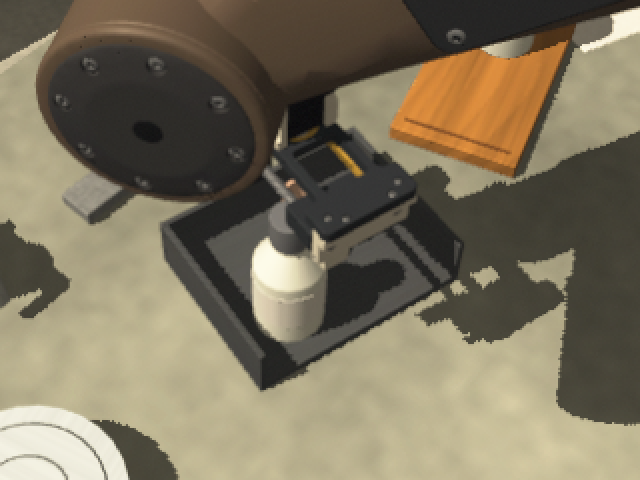

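The cap at crop (285,225) sits between the fingers, and the jar stands on the board at the upper right. Gripping and lifting by 115 mm to clear the vase.

{"name": "send_rows", "arguments": {"plan": [[[-0.1,0,0,0,0,0],[-0.1,0,0,0,0,0],[-0.1,0,0,0,0,0],[-0.1,0,0,0,0,0],[-0.1,0,0,0,0,0],[-0.1,0,0,0,0,0],[-0.1,0,0,0,0,0],[-0.1,0,0,0,0,0]]], "fingers": 0}}

```text
clock: 11.6
tool_pos: [0.5155, 0.0474, 0.1174]
orientation: [-180.0, -0.0, -106.1]
force: [-0.4, -0.3, -0.2]
opening: 0.0401
gripper_force: 0.0
```

{"name": "send_rows", "arguments": {"plan": [[[0,0,0,0,0,0],[0,0,0,0,0,0],[0,0,0,0,0,0]]]}}

```text
clock: 11.85
tool_pos: [0.5157, 0.0474, 0.1174]
orientation: [-180.0, 0.0, -106.1]
force: [0.5, -0.0, 0.1]
opening: 0.0309
gripper_force: 30.0
```

{"name": "send_rows", "arguments": {"plan": [[[0,0,-0.3,0,0,0],[0,0,-1,0,0,0],[0,0,-2,0,0,0],[0,0,-2,0,0,0],[0,0,-2,0,0,0]]]}}

```text
clock: 12.27
tool_pos: [0.5161, 0.0477, 0.1383]
orientation: [-179.9, 0.1, -106.1]
force: [-0.7, 0.5, -4.2]
opening: 0.0308
gripper_force: 30.0
```

```bash
python3 - <<'E'
from h import *
need([.515,.0468,.117],-106.1)
s=ctrl.snapshot("side");cv2.imwrite("pics/s4.png",s["img"][220:340,270:430,::-1].repeat(4,0).repeat(4,1))
o=ctrl.get_obs()["tool_pos"];u=np.array([.9605,-.278,0])
for k in(-.017,0,.017):print(((proj(s,o+u*k)-[270,220])*4).round())
E
```

```text
t 12.27 pos [0.5161 0.0477 0.1383] ori [-1.799e+02  1.000e-01 -1.061e+02] q [ 27.    8.5 -23.9  -0.  -57.5 -43.1] F [-0.7  0.5 -4.2] open 0.0308 gf 30.0
shift cm [0.12 0.08 2.13] rot [-0.08  0.08 -0.01]
[323. 195.]
[299. 166.]
[275. 138.]
```

View pics/s4.png

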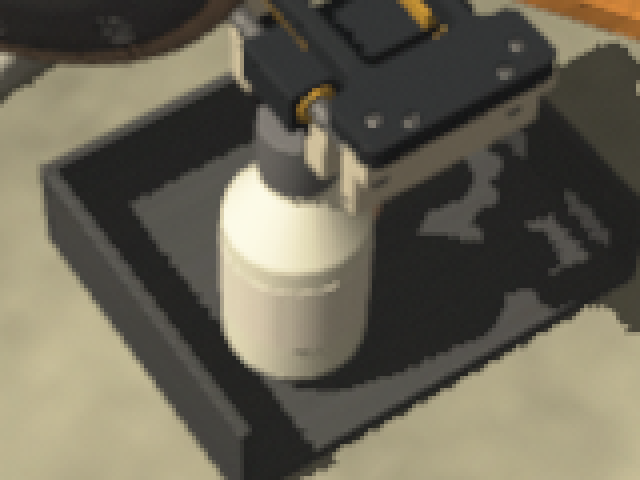

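The bottle hangs upright with its cap at crop (293,160), close to the predicted (299,166). Continuing the lift.

{"name": "send_rows", "arguments": {"plan": [[[0,0,-0.5,0,0,0],[0,0,-1.5,0,0,0],[0,0,-3,0,0,0],[0,0,-5,0,0,0],[0,0,-7,0,0,0],[0,0,-8.7,0,0,0],[0,0,-9.5,0,0,0],[0,0,-9.5,0,0,0]]]}}

```text
clock: 12.98
tool_pos: [0.5167, 0.0477, 0.2348]
orientation: [-179.8, 0.1, -106.1]
force: [1.0, 0.3, -4.1]
opening: 0.0313
gripper_force: 30.0
```

```bash
python3 - <<'E'
from h import *
need([.53,-.256,.233],-106.1)
E
```

```text
t 12.98 pos [0.5167 0.0477 0.2348] ori [-1.798e+02  1.000e-01 -1.061e+02] q [ 27.    4.2 -15.6   0.  -69.9 -43.1] F [ 1.   0.3 -4.1] open 0.0313 gf 30.0
shift cm [28.81 -9.7   0.15] rot [-0.19  0.13 -0.  ]
```

{"name": "send_rows", "arguments": {"plan": [[[0.5,-0.2,0,0,0,0],[1.4,-0.5,0,0,0,0],[3,-1,0,0,0,0],[5.3,-1.8,0,0,0,0],[8,-2.7,0,0,0,0],[10.6,-3.6,0,0,0,0],[13.3,-4.5,0,0,0,0],[15.9,-5.4,0,0,0,0]]]}}

```text
clock: 13.65
tool_pos: [0.5222, -0.1225, 0.231]
orientation: [179.9, -0.0, -106.1]
force: [0.4, 0.7, -3.2]
opening: 0.0307
gripper_force: 30.0
```

{"name": "send_rows", "arguments": {"plan": [[[2.7,-0.9,0,0,0,0],[5.3,-1.8,0,0,0,0],[8,-2.7,0,0,0,0],[10.4,-3.5,0,0,0,0],[12,-4.1,0,0,0,0],[12.9,-4.3,0,0,0,0],[12.9,-4.3,0,0,0,0],[12.9,-4.3,0,0,0,0]]]}}

```text
clock: 14.32
tool_pos: [0.5279, -0.2567, 0.2311]
orientation: [179.9, -0.0, -106.2]
force: [-0.6, -0.0, -4.0]
opening: 0.0311
gripper_force: 30.0
```

```bash
python3 - <<'E'
from h import *
need([.53,-.256,.1274],-106.1)
E
```

```text
t 14.32 pos [ 0.5279 -0.2567  0.2311] ori [ 179.9   -0.  -106.2] q [ -6.9  11.2  -7.7  -0.  -71.1  -9.3] F [-0.6 -0.  -4. ] open 0.0311 gf 30.0
shift cm [-0.12 -0.2  10.37] rot [ 0.12 -0.   -0.1 ]
```

{"name": "send_rows", "arguments": {"plan": [[[0,-0.1,1,0,0,0],[0,-0.1,3,0,0,0],[0,-0.1,5.3,0,0,0],[0,-0.1,7.6,0,0,0],[0,-0.1,9.3,0,0,0],[0,-0.1,10.1,0,0,0],[0,-0.1,10.3,0,0,0],[0,-0.1,10.3,0,0,0]]]}}

```text
clock: 14.98
tool_pos: [0.5298, -0.256, 0.1292]
orientation: [180.0, -0.0, -106.1]
force: [0.6, -0.3, -3.7]
opening: 0.0316
gripper_force: 30.0
```

{"name": "send_rows", "arguments": {"plan": [[[0,0,0.1,0,0,0],[0,0,0.1,0,0,0],[0,0,0.1,0,0,0]]]}}

```text
clock: 15.23
tool_pos: [0.5304, -0.2566, 0.1294]
orientation: [-179.9, 0.0, -106.1]
force: [-0.6, 0.5, -3.8]
opening: 0.031
gripper_force: 30.0
```

{"name": "send_rows", "arguments": {"plan": [[[0,0,0.1,0,0,0],[0,0,0.2,0,0,0],[0,0,0.3,0,0,0],[0,0,0.3,0,0,0],[0,0,0.3,0,0,0]]]}}

```text
clock: 15.65
tool_pos: [0.5299, -0.2566, 0.1254]
orientation: [-180.0, -0.0, -106.1]
force: [-0.6, -0.2, -3.5]
opening: 0.0306
gripper_force: 30.0
```

{"name": "send_rows", "arguments": {"plan": [[[0,0,0.05,0,0,0],[0,0,0.1,0,0,0],[0,0,0.1,0,0,0],[0,0,0.1,0,0,0]]]}}

```text
clock: 15.98
tool_pos: [0.5302, -0.2568, 0.1253]
orientation: [-179.9, -0.0, -106.1]
force: [-1.8, 0.6, 7.0]
opening: 0.0312
gripper_force: 30.0
```

Contact at 0.1253, as expected. Releasing and rising by 9 cm.

{"name": "send_rows", "arguments": {"plan": [[[0,0,0,0,0,0],[0,0,0,0,0,0],[0,0,0,0,0,0],[0,0,0,0,0,0],[0,0,0,0,0,0],[0,0,0,0,0,0],[0,0,0,0,0,0],[0,0,0,0,0,0]]], "fingers": 1}}

```text
clock: 16.65
tool_pos: [0.5298, -0.2565, 0.1243]
orientation: [180.0, 0.0, -106.1]
force: [-0.1, 0.2, -0.4]
opening: 0.0786
gripper_force: 0.0
```

{"name": "send_rows", "arguments": {"plan": [[[0,0,-0.5,0,0,0],[0,0,-1.5,0,0,0],[0,0,-3.5,0,0,0],[0,0,-6,0,0,0],[0,0,-8,0,0,0],[0,0,-8,0,0,0],[0,0,-8,0,0,0]]]}}

```text
clock: 17.23
tool_pos: [0.5308, -0.2567, 0.2067]
orientation: [-179.8, 0.0, -106.1]
force: [0.1, 0.6, -0.4]
opening: 0.0879
gripper_force: 0.0
```

```bash
python3 - <<'E'
from h import *
s=ctrl.snapshot("top");cv2.imwrite("pics/t5.png",s["img"][180:340,220:540,::-1].repeat(2,0).repeat(2,1))
need([.5505,-.0125,.2],-106.1)
E
```

```text
t 17.28 pos [ 0.5299 -0.2564  0.2053] ori [-179.9    0.  -106.1] q [ -6.8  12.2 -10.   -0.  -67.8  -9.3] F [ 0.   0.3 -0.7] open 0.0878 gf 0.0
shift cm [-24.01   4.8    0.53] rot [-0.08  0.03 -0.02]
```

View pics/t5.png

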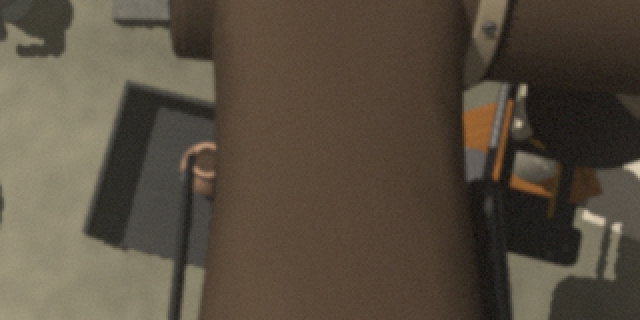

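The top view shows the vase rim still at about (323,260) full-frame, so it has not moved. I'm going above the vase.

{"name": "send_rows", "arguments": {"plan": [[[-2,0.4,0.3,0,0,0],[-6,1.2,0.5,0,0,0],[-10,2,0.5,0,0,0],[-14,2.8,0.5,0,0,0],[-18,3.6,0.5,0,0,0],[-22,4.4,0.5,0,0,0],[-24,4.8,0.5,0,0,0],[-24,4.8,0.5,0,0,0]]]}}

```text
clock: 17.95
tool_pos: [0.5501, -0.009, 0.1986]
orientation: [179.9, -0.0, -105.9]
force: [0.6, 0.4, 0.1]
opening: 0.0877
gripper_force: 0.0
```

{"name": "send_rows", "arguments": {"plan": [[[0,0,0,0,0,0],[0,0,0,0,0,0]]]}}

```text
clock: 18.12
tool_pos: [0.5498, -0.0128, 0.1987]
orientation: [179.9, -0.0, -106.1]
force: [0.7, 0.2, 0.0]
opening: 0.0876
gripper_force: 0.0
```

```bash
python3 - <<'E'
from h import *
need([.550,-.0122,.064],-106.1)
s=ctrl.snapshot("side");im=s["img"];h=cv2.cvtColor(im,cv2.COLOR_RGB2HSV)
m=((h[...,0]<14)&(h[...,1]>60)&(h[...,2]>70)).astype(np.uint8);m[:225]=0;m[300:]=0;m[:,:330]=0;m[:,385:]=0
c=max(cv2.findContours(m,0,1)[0],key=cv2.contourArea);x,y,w,hh=cv2.boundingRect(c);print(x,y,w,hh)
print("axis at belly/foot",[(r,np.flatnonzero(m[r])[[0,-1]].mean()) for r in range(y+2,y+hh,6) if m[r].any()])
for z in(.095,.01,.04):print(z,proj(s,[.55,-.0122,z]).round(1))
E
```

```text
t 18.12 pos [ 0.5498 -0.0128  0.1987] ori [ 179.9   -0.  -106.1] q [ 19.1   8.8 -15.1  -0.  -66.2 -35.2] F [0.7 0.2 0. ] open 0.0876 gf 0.0
shift cm [-0.07 -0.02 13.47] rot [ 0.07 -0.04  0.01]
336 238 30 47
axis at belly/foot [(240, np.float64(349.5)), (246, np.float64(350.5)), (252, np.float64(349.5)), (258, np.float64(351.5)), (264, np.float64(356.0)), (270, np.float64(349.5)), (276, np.float64(349.5)), (282, np.float64(350.0))]
0.095 [351.5 245.4]
0.01 [350.7 274.9]
0.04 [351.  264.9]
```

{"name": "send_rows", "arguments": {"plan": [[[-0.1,0,1.5,0,0,0],[-0.1,0,4,0,0,0],[-0.1,0,6.5,0,0,0],[-0.1,0,9,0,0,0],[-0.1,0,11,0,0,0],[-0.1,0,12.5,0,0,0],[-0.1,0,13.4,0,0,0],[-0.1,0,13.4,0,0,0]]]}}

```text
clock: 18.83
tool_pos: [0.549, -0.013, 0.0633]
orientation: [179.8, -0.1, -106.2]
force: [-1.1, 0.4, 0.3]
opening: 0.0877
gripper_force: 0.0
```

{"name": "send_rows", "arguments": {"plan": [[[0,0,0,0,0,0],[0,0,0,0,0,0],[0,0,0,0,0,0]]]}}

```text
clock: 19.08
tool_pos: [0.5514, -0.0117, 0.0666]
orientation: [-179.9, 0.1, -106.1]
force: [0.2, 0.4, 0.0]
opening: 0.0875
gripper_force: 0.0
```

```bash
python3 - <<'E'
from h import *
need([.550,-.0122,.064],-106.1)
s=ctrl.snapshot("side");cv2.imwrite("pics/s6.png",s["img"][190:340,270:470,::-1].repeat(4,0).repeat(4,1))
E
```

```text
t 19.08 pos [ 0.5514 -0.0117  0.0666] ori [-1.799e+02  1.000e-01 -1.061e+02] q [ 19.1  16.  -24.9   0.  -49.  -35.3] F [0.2 0.4 0. ] open 0.0875 gf 0.0
shift cm [0.09 0.12 0.26] rot [-0.1   0.06 -0.02]
```

View pics/s6.png

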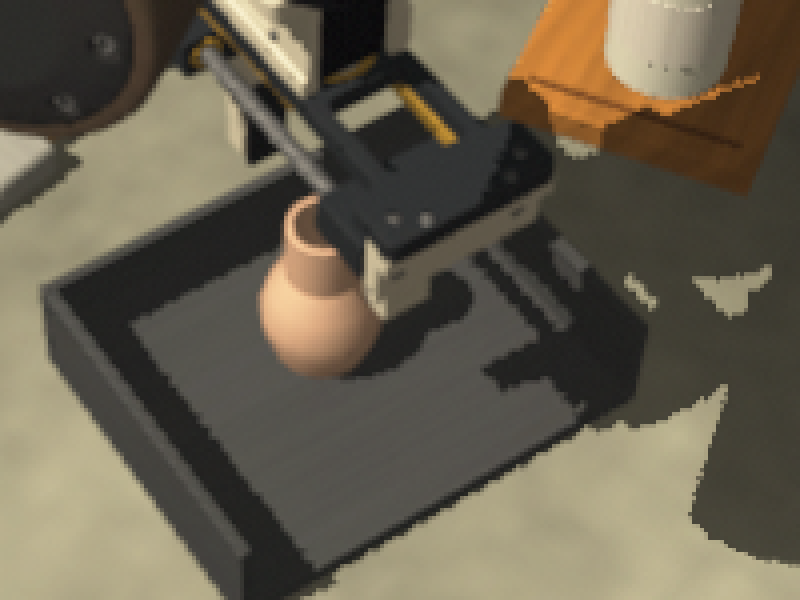

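The picture shows the neck at crop (315,235) between the fingers at (390,290) and (245,130). I'm going 3 mm lower and closing.

{"name": "send_rows", "arguments": {"plan": [[[0,0,0.3,0,0,0],[0,0,0.3,0,0,0],[0,0,0.3,0,0,0],[0,0,0.3,0,0,0],[0,0,0.3,0,0,0],[0,0,0.3,0,0,0],[0,0,0.3,0,0,0],[0,0,0.3,0,0,0]]], "fingers": 0}}

```text
clock: 19.8
tool_pos: [0.5506, -0.0116, 0.0624]
orientation: [180.0, -0.0, -106.1]
force: [0.2, -0.0, -0.9]
opening: 0.0397
gripper_force: 0.0
```

{"name": "send_rows", "arguments": {"plan": [[[0,0,0,0,0,0],[0,0,0,0,0,0],[0,0,0,0,0,0]]]}}

```text
clock: 20.05
tool_pos: [0.5507, -0.0117, 0.0624]
orientation: [-180.0, 0.0, -106.1]
force: [0.9, 0.5, 0.3]
opening: 0.0317
gripper_force: 30.0
```

{"name": "send_rows", "arguments": {"plan": [[[0,0,-0.3,0,0,0],[0,0,-1,0,0,0],[0,0,-2.5,0,0,0],[0,0,-4.5,0,0,0],[0,0,-6.5,0,0,0],[0,0,-8.2,0,0,0],[0,0,-9,0,0,0],[0,0,-9,0,0,0]]]}}

```text
clock: 20.72
tool_pos: [0.5517, -0.0114, 0.1546]
orientation: [-179.8, 0.1, -106.1]
force: [0.3, -0.6, -1.7]
opening: 0.0317
gripper_force: 30.0
```

```bash
python3 - <<'E'
from h import *
need([.5385,.3266,.155],-106.1)
E
```

```text
t 20.72 pos [ 0.5517 -0.0114  0.1546] ori [-1.798e+02  1.000e-01 -1.061e+02] q [ 19.2  10.8 -18.8   0.  -60.3 -35.3] F [ 0.3 -0.6 -1.7] open 0.0317 gf 30.0
shift cm [-3.211e+01  1.064e+01 -1.000e-02] rot [-0.19  0.11 -0.01]
```

{"name": "send_rows", "arguments": {"plan": [[[-0.5,0.2,0,0,0,0],[-1.4,0.5,0,0,0,0],[-3,1,0,0,0,0],[-5.3,1.8,0,0,0,0],[-8,2.6,0,0,0,0],[-10.6,3.5,0,0,0,0],[-13.3,4.4,0,0,0,0],[-15.9,5.3,0,0,0,0]]]}}

```text
clock: 21.38
tool_pos: [0.5426, 0.1576, 0.1509]
orientation: [179.9, -0.1, -106.1]
force: [0.5, -0.4, -1.4]
opening: 0.0316
gripper_force: 30.0
```

{"name": "send_rows", "arguments": {"plan": [[[-2.7,0.9,0,0,0,0],[-5.3,1.8,0,0,0,0],[-8,2.6,0,0,0,0],[-10.6,3.5,0,0,0,0],[-13.1,4.3,0,0,0,0],[-15,5,0,0,0,0],[-16.1,5.3,0,0,0,0],[-16.1,5.3,0,0,0,0]]]}}

```text
clock: 22.05
tool_pos: [0.5365, 0.3276, 0.1505]
orientation: [179.9, -0.1, -106.0]
force: [0.3, -0.1, -1.2]
opening: 0.0318
gripper_force: 30.0
```

{"name": "send_rows", "arguments": {"plan": [[[0,0,0,0,0,0],[0,0,0,0,0,0]]]}}

```text
clock: 22.22
tool_pos: [0.537, 0.3245, 0.1516]
orientation: [180.0, -0.1, -106.1]
force: [0.4, 0.1, -1.4]
opening: 0.0318
gripper_force: 30.0
```

```bash
python3 - <<'E'
from h import *
need([.5385,.3266,.1074],-106.1)
s=ctrl.snapshot("side");cv2.imwrite("pics/s7.png",s["img"][300:470,130:340,::-1].repeat(3,0).repeat(3,1))
E
```

```text
t 22.22 pos [0.537  0.3245 0.1516] ori [ 1.800e+02 -1.000e-01 -1.061e+02] q [ 48.9  18.   -9.3  -0.  -62.8 -65.1] F [ 0.4  0.1 -1.4] open 0.0318 gf 30.0
shift cm [-0.25 -0.09  4.42] rot [ 0.05 -0.08 -0.02]
```

View pics/s7.png

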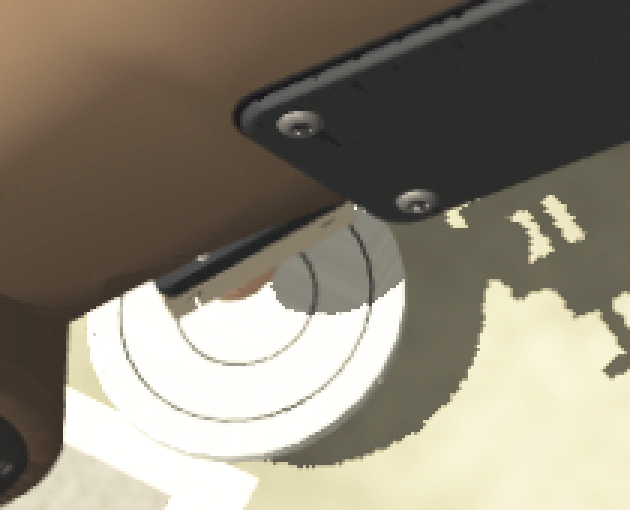

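The view is mostly hidden by the forearm, but the vase at crop (250,285) is above the wheel's inner ring. Lowering.

{"name": "send_rows", "arguments": {"plan": [[[-0.2,0,0.5,0,0,0],[-0.2,0,1.4,0,0,0],[-0.2,0,2.4,0,0,0],[-0.2,0,3.3,0,0,0],[-0.2,0,3.8,0,0,0],[-0.2,0,4,0,0,0],[-0.2,0,4,0,0,0],[-0.2,0,4,0,0,0]]]}}

```text
clock: 22.93
tool_pos: [0.5382, 0.3272, 0.1124]
orientation: [-180.0, -0.0, -106.1]
force: [-0.3, -0.0, -0.8]
opening: 0.0319
gripper_force: 30.0
```

{"name": "send_rows", "arguments": {"plan": [[[0,0,0,0,0,0],[0,0,0,0,0,0]]]}}

```text
clock: 23.1
tool_pos: [0.5383, 0.3274, 0.1129]
orientation: [-180.0, 0.0, -106.1]
force: [0.3, 0.1, -1.5]
opening: 0.0322
gripper_force: 30.0
```

```bash
python3 - <<'E'
from h import *
need([.5385,.3266,.1074],-106.1)
E
```

```text
t 23.1 pos [0.5383 0.3274 0.1129] ori [-180.     0.  -106.1] q [ 49.   20.  -11.8   0.  -58.1 -65.1] F [ 0.3  0.1 -1.5] open 0.0322 gf 30.0
shift cm [ 0.07 -0.04  0.55] rot [-0.03  0.04 -0.01]
```

{"name": "send_rows", "arguments": {"plan": [[[0.1,0,0.2,0,0,0],[0.1,0,0.35,0,0,0],[0.1,0,0.45,0,0,0],[0.1,0,0.45,0,0,0],[0.1,0,0.45,0,0,0]]]}}

```text
clock: 23.52
tool_pos: [0.5378, 0.3261, 0.1078]
orientation: [180.0, -0.0, -106.1]
force: [-0.6, -0.0, -2.1]
opening: 0.0318
gripper_force: 30.0
```

{"name": "send_rows", "arguments": {"plan": [[[0,0,0.05,0,0,0],[0,0,0.1,0,0,0],[0,0,0.1,0,0,0],[0,0,0.1,0,0,0]]]}}

```text
clock: 23.85
tool_pos: [0.5381, 0.3263, 0.1073]
orientation: [-180.0, 0.0, -106.1]
force: [-0.3, -0.9, 2.1]
opening: 0.0322
gripper_force: 30.0
```

The vase touched the wheel at the expected height. Releasing and rising.

{"name": "send_rows", "arguments": {"plan": [[[0,0,0,0,0,0],[0,0,0,0,0,0],[0,0,0,0,0,0],[0,0,0,0,0,0],[0,0,0,0,0,0],[0,0,0,0,0,0],[0,0,0,0,0,0],[0,0,0,0,0,0]]], "fingers": 1}}

```text
clock: 24.52
tool_pos: [0.5378, 0.3262, 0.1068]
orientation: [180.0, -0.0, -106.1]
force: [-0.1, -0.3, 0.1]
opening: 0.0798
gripper_force: 0.0
```

{"name": "send_rows", "arguments": {"plan": [[[0,0,-0.5,0,0,0],[0,0,-1.5,0,0,0],[0,0,-3.5,0,0,0],[0,0,-6,0,0,0],[0,0,-8.5,0,0,0],[0,0,-10,0,0,0],[0,0,-10,0,0,0],[0,0,-10,0,0,0]]]}}

```text
clock: 25.18
tool_pos: [0.5383, 0.3267, 0.209]
orientation: [-179.9, 0.2, -106.1]
force: [-0.6, 0.3, -0.3]
opening: 0.0876
gripper_force: 0.0
```

```bash
python3 - <<'E'
from h import *
need([.5302,-.2566,.21],-106.1)
E
```

```text
t 25.18 pos [0.5383 0.3267 0.209 ] ori [-179.9    0.2 -106.1] q [ 49.   15.8  -4.6   0.  -69.4 -65.1] F [-0.6  0.3 -0.3] open 0.0876 gf 0.0
shift cm [ 56.26 -15.41  -0.25] rot [-0.08  0.17 -0.01]
```

{"name": "send_rows", "arguments": {"plan": [[[2,-0.5,0,0,0,0],[6,-1.6,0,0,0,0],[10,-2.7,0,0,0,0],[14,-3.8,0,0,0,0],[18,-4.9,0,0,0,0],[22,-6,0,0,0,0],[26,-7.1,0,0,0,0],[30,-8.2,0,0,0,0]]]}}

```text
clock: 25.85
tool_pos: [0.532, 0.0128, 0.2064]
orientation: [179.9, -0.0, -106.1]
force: [0.4, -0.1, 0.6]
opening: 0.0877
gripper_force: 0.0
```

{"name": "send_rows", "arguments": {"plan": [[[4,-1.1,0,0,0,0],[8,-2.2,0,0,0,0],[12,-3.3,0,0,0,0],[16,-4.4,0,0,0,0],[20,-5.5,0,0,0,0],[23.5,-6.4,0,0,0,0],[25.5,-7,0,0,0,0],[26.3,-7.2,0,0,0,0]]]}}

```text
clock: 26.52
tool_pos: [0.528, -0.2606, 0.2057]
orientation: [179.9, -0.0, -106.3]
force: [-0.4, 1.6, -0.4]
opening: 0.088
gripper_force: 0.0
```

{"name": "send_rows", "arguments": {"plan": [[[0,0,0,0,0,0],[0,0,0,0,0,0],[0,0,0,0,0,0]]]}}

```text
clock: 26.77
tool_pos: [0.5292, -0.2566, 0.2066]
orientation: [180.0, 0.0, -106.1]
force: [0.8, 0.2, 0.5]
opening: 0.0879
gripper_force: 0.0
```

```bash
python3 - <<'E'
from h import *
need([.5302,-.2566,.1253],-106.1)
s=ctrl.snapshot("side");t=ctrl.snapshot("top")
cv2.imwrite("pics/st8.png",np.hstack([s["img"][320:470,130:330,::-1].repeat(2,0).repeat(2,1),t["img"][200:350,80:280,::-1].repeat(2,0).repeat(2,1)]))
for a in(s,t):print([proj(a,[.5385,.3266,z]).round(1) for z in(.055,.14)])
E
```

```text
t 26.77 pos [ 0.5292 -0.2566  0.2066] ori [ 180.     0.  -106.1] q [ -6.9  12.1  -9.9  -0.  -68.1  -9.2] F [0.8 0.2 0.5] open 0.0879 gf 0.0
shift cm [-0.03 -0.1   8.13] rot [0.04 0.01 0.01]
[array([212. , 399.3]), array([201.2, 373.5])]
[array([160.8, 271.5]), array([145.3, 265.4])]
```

View pics/st8.png

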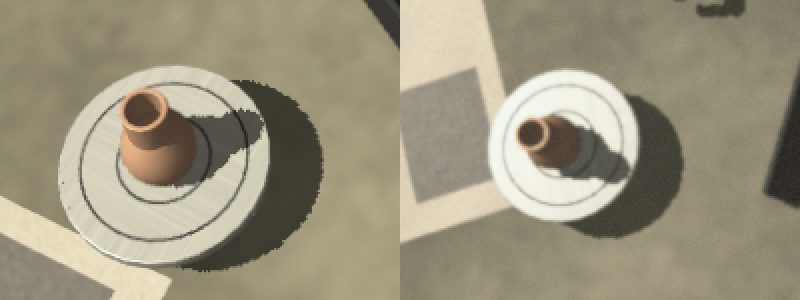

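The vase stands upright on the wheel, with its rim at side (202,374) and top (147,266). The predictions were (201,373.5) and (145,265), so it is centred within about 2 mm. Next I fetch the bottle.

{"name": "send_rows", "arguments": {"plan": [[[0,-0.1,1,0,0,0],[0,-0.1,3,0,0,0],[0,-0.1,5.5,0,0,0],[0,-0.1,7.3,0,0,0],[0,-0.1,8.1,0,0,0],[0,-0.1,8.1,0,0,0],[0,-0.1,8.1,0,0,0],[0,-0.1,8.1,0,0,0]]]}}

```text
clock: 27.53
tool_pos: [0.5314, -0.2578, 0.1271]
orientation: [-179.9, -0.0, -106.1]
force: [-0.4, 0.0, -0.2]
opening: 0.0879
gripper_force: 0.0
```

```bash
python3 - <<'E'
from h import *
need([.5302,-.2566,.1253],-106.1)
E
```

```text
t 27.53 pos [ 0.5314 -0.2578  0.1271] ori [-179.9   -0.  -106.1] q [ -6.9  15.8 -16.    0.  -58.2  -9.2] F [-0.4  0.  -0.2] open 0.0879 gf 0.0
shift cm [-0.08  0.15  0.18] rot [-0.11 -0.01  0.03]
```

{"name": "send_rows", "arguments": {"plan": [[[0,0.1,0.1,0,0,0],[0,0.1,0.1,0,0,0],[0,0.1,0.1,0,0,0],[0,0.1,0.1,0,0,0],[0,0.1,0.1,0,0,0],[0,0.1,0.1,0,0,0],[0,0.1,0.1,0,0,0],[0,0.1,0.1,0,0,0]]], "fingers": 0}}

```text
clock: 28.2
tool_pos: [0.5295, -0.2575, 0.1249]
orientation: [-180.0, -0.0, -106.1]
force: [0.0, 0.3, 0.3]
opening: 0.0394
gripper_force: 0.0
```

{"name": "send_rows", "arguments": {"plan": [[[0,0,0,0,0,0],[0,0,0,0,0,0],[0,0,0,0,0,0]]]}}

```text
clock: 28.45
tool_pos: [0.5296, -0.2575, 0.1249]
orientation: [-180.0, -0.0, -106.1]
force: [0.8, -0.9, 0.0]
opening: 0.0319
gripper_force: 30.0
```

{"name": "send_rows", "arguments": {"plan": [[[0,0,-0.3,0,0,0],[0,0,-1,0,0,0],[0,0,-2.5,0,0,0],[0,0,-4.5,0,0,0],[0,0,-6.2,0,0,0],[0,0,-7.2,0,0,0],[0,0,-7.5,0,0,0],[0,0,-7.5,0,0,0]]]}}

```text
clock: 29.12
tool_pos: [0.5297, -0.2574, 0.2004]
orientation: [-179.9, 0.0, -106.1]
force: [-0.2, -0.1, -3.9]
opening: 0.0313
gripper_force: 30.0
```

```bash
python3 - <<'E'
from h import *
need([.5156,.0474,.2],-106.1)
E
```

```text
t 29.12 pos [ 0.5297 -0.2574  0.2004] ori [-179.9    0.  -106.1] q [ -6.9  12.4 -10.4  -0.  -67.2  -9.2] F [-0.2 -0.1 -3.9] open 0.0313 gf 30.0
shift cm [-28.89   9.81   0.05] rot [-0.06  0.02 -0.02]
```

{"name": "send_rows", "arguments": {"plan": [[[-0.5,0.2,0,0,0,0],[-1.4,0.5,0,0,0,0],[-3,1,0,0,0,0],[-5.3,1.8,0,0,0,0],[-8,2.7,0,0,0,0],[-10.6,3.6,0,0,0,0],[-13.3,4.5,0,0,0,0],[-15.9,5.4,0,0,0,0]]]}}

```text
clock: 29.78
tool_pos: [0.5207, -0.0878, 0.1989]
orientation: [179.9, -0.0, -106.1]
force: [-0.6, 0.0, -3.6]
opening: 0.0315
gripper_force: 30.0
```

{"name": "send_rows", "arguments": {"plan": [[[-2.7,0.9,0,0,0,0],[-5.3,1.8,0,0,0,0],[-8,2.7,0,0,0,0],[-10.4,3.5,0,0,0,0],[-12,4.1,0,0,0,0],[-12.9,4.4,0,0,0,0],[-12.9,4.4,0,0,0,0],[-12.9,4.4,0,0,0,0]]]}}

```text
clock: 30.45
tool_pos: [0.5147, 0.0468, 0.1993]
orientation: [179.9, -0.0, -106.0]
force: [-0.7, 0.5, -3.5]
opening: 0.031
gripper_force: 30.0
```

{"name": "send_rows", "arguments": {"plan": [[[0,0,0,0,0,0],[0,0,0,0,0,0]]]}}

```text
clock: 30.62
tool_pos: [0.515, 0.0456, 0.1996]
orientation: [180.0, -0.0, -106.2]
force: [0.1, -0.3, -3.9]
opening: 0.0312
gripper_force: 30.0
```

```bash
python3 - <<'E'
from h import *
need([.5151,.0467,.1170],-106.1)
E
```

```text
t 30.62 pos [0.515  0.0456 0.1996] ori [ 180.    -0.  -106.2] q [ 26.8   5.5 -18.8   0.  -65.7 -43. ] F [ 0.1 -0.3 -3.9] open 0.0312 gf 30.0
shift cm [-0.11  0.02  8.26] rot [ 0.03 -0.03 -0.07]
```

{"name": "send_rows", "arguments": {"plan": [[[-0.1,0,0.8,0,0,0],[-0.1,0,2.3,0,0,0],[-0.1,0,4.2,0,0,0],[-0.1,0,6,0,0,0],[-0.1,0,7.2,0,0,0],[-0.1,0,7.8,0,0,0],[-0.1,0,7.8,0,0,0],[-0.1,0,7.8,0,0,0]]]}}

```text
clock: 31.28
tool_pos: [0.5157, 0.047, 0.1219]
orientation: [180.0, -0.0, -106.1]
force: [0.7, 0.4, -2.3]
opening: 0.0313
gripper_force: 30.0
```

{"name": "send_rows", "arguments": {"plan": [[[0,0,0,0,0,0],[0,0,0,0,0,0],[0,0,0,0,0,0]]]}}

```text
clock: 31.53
tool_pos: [0.516, 0.0476, 0.1226]
orientation: [-179.9, 0.1, -106.1]
force: [-0.0, -0.5, -3.6]
opening: 0.0314
gripper_force: 30.0
```

```bash
python3 - <<'E'
from h import *
need([.5151,.0467,.1170],-106.1)
E
```

```text
t 31.53 pos [0.516  0.0476 0.1226] ori [-1.799e+02  1.000e-01 -1.061e+02] q [ 27.    9.5 -25.1   0.  -55.4 -43.1] F [-0.  -0.5 -3.6] open 0.0314 gf 30.0
shift cm [0.11 0.06 0.56] rot [-0.06  0.06 -0.01]
```

{"name": "send_rows", "arguments": {"plan": [[[0.1,0,0.2,0,0,0],[0.1,0,0.35,0,0,0],[0.1,0,0.45,0,0,0],[0.1,0,0.45,0,0,0],[0.1,0,0.45,0,0,0]]]}}

```text
clock: 31.95
tool_pos: [0.5152, 0.0464, 0.1173]
orientation: [180.0, -0.0, -106.1]
force: [-0.0, 0.3, -3.5]
opening: 0.0315
gripper_force: 30.0
```

{"name": "send_rows", "arguments": {"plan": [[[0,0,0.05,0,0,0],[0,0,0.1,0,0,0],[0,0,0.1,0,0,0],[0,0,0.1,0,0,0]]]}}

```text
clock: 32.28
tool_pos: [0.5156, 0.0465, 0.1168]
orientation: [-180.0, 0.0, -106.1]
force: [-1.6, -0.6, 1.0]
opening: 0.0316
gripper_force: 30.0
```

Bottle down. Releasing, rising and going to the jar.

{"name": "send_rows", "arguments": {"plan": [[[0,0,0,0,0,0],[0,0,0,0,0,0],[0,0,0,0,0,0],[0,0,0,0,0,0],[0,0,0,0,0,0],[0,0,0,0,0,0],[0,0,0,0,0,0],[0,0,0,0,0,0]]], "fingers": 1}}

```text
clock: 32.95
tool_pos: [0.5153, 0.0464, 0.1164]
orientation: [-180.0, 0.0, -106.1]
force: [0.7, 0.7, 0.5]
opening: 0.0793
gripper_force: 0.0
```

{"name": "send_rows", "arguments": {"plan": [[[0,0,-0.5,0,0,0],[0,0,-1.5,0,0,0],[0,0,-3.5,0,0,0],[0,0,-6,0,0,0],[0,0,-8.5,0,0,0],[0,0,-9,0,0,0],[0,0,-9,0,0,0]]]}}

```text
clock: 33.53
tool_pos: [0.5167, 0.0469, 0.2095]
orientation: [-179.8, 0.2, -106.1]
force: [0.4, 0.2, 0.4]
opening: 0.0878
gripper_force: 0.0
```

```bash
python3 - <<'E'
from h import *
need([.5611,-.3614,.206],-106.1)
E
```

```text
t 33.53 pos [0.5167 0.0469 0.2095] ori [-179.8    0.2 -106.1] q [ 26.9   5.1 -18.    0.  -66.6 -43. ] F [0.4 0.2 0.4] open 0.0878 gf 0.0
shift cm [ 37.99 -15.59   0.29] rot [-0.24  0.18 -0.  ]
```

{"name": "send_rows", "arguments": {"plan": [[[1.8,-0.8,0,0,0,0],[5.5,-2.3,0,0,0,0],[9.2,-3.8,0,0,0,0],[12.9,-5.3,0,0,0,0],[16.6,-6.8,0,0,0,0],[20.3,-8.3,0,0,0,0],[24,-9.8,0,0,0,0],[27.7,-11.4,0,0,0,0]]]}}

```text
clock: 34.2
tool_pos: [0.5472, -0.2531, 0.2057]
orientation: [179.9, 0.0, -106.1]
force: [-0.2, 0.1, -0.5]
opening: 0.0873
gripper_force: 0.0
```

{"name": "send_rows", "arguments": {"plan": [[[3.7,-1.5,0,0,0,0],[7,-2.9,0,0,0,0],[9.3,-3.8,0,0,0,0],[10.2,-4.2,0,0,0,0],[10.2,-4.2,0,0,0,0],[10.2,-4.2,0,0,0,0],[10.2,-4.2,0,0,0,0]]]}}

```text
clock: 34.78
tool_pos: [0.5597, -0.36, 0.206]
orientation: [180.0, 0.0, -106.1]
force: [-0.2, -0.0, 0.1]
opening: 0.0876
gripper_force: 0.0
```

```bash
python3 - <<'E'
from h import *
need([.5611,-.3614,.1206],-106.1)
E
```

```text
t 34.78 pos [ 0.5597 -0.36    0.206 ] ori [ 180.     0.  -106.1] q [-16.   19.4   0.1  -0.  -70.7  -0.1] F [-0.2 -0.   0.1] open 0.0876 gf 0.0
shift cm [ 0.1  -0.18  8.54] rot [0.04 0.02 0.01]
```

{"name": "send_rows", "arguments": {"plan": [[[0.1,-0.1,1,0,0,0],[0.1,-0.1,3,0,0,0],[0.1,-0.1,5.5,0,0,0],[0.1,-0.1,7.5,0,0,0],[0.1,-0.1,8.5,0,0,0],[0.1,-0.1,8.5,0,0,0],[0.1,-0.1,8.5,0,0,0],[0.1,-0.1,8.5,0,0,0]]]}}

```text
clock: 35.45
tool_pos: [0.5616, -0.3623, 0.1229]
orientation: [-179.9, -0.0, -106.1]
force: [-0.7, 0.3, 0.3]
opening: 0.0876
gripper_force: 0.0
```

{"name": "send_rows", "arguments": {"plan": [[[0,0,0.1,0,0,0],[0,0,0.1,0,0,0],[0,0,0.1,0,0,0],[0,0,0.1,0,0,0]]]}}

```text
clock: 35.78
tool_pos: [0.5608, -0.3624, 0.1209]
orientation: [-179.9, -0.0, -106.1]
force: [-0.4, -0.8, 0.0]
opening: 0.0878
gripper_force: 0.0
```

{"name": "send_rows", "arguments": {"plan": [[[0,0,0,0,0,0],[0,0,0,0,0,0],[0,0,0,0,0,0],[0,0,0,0,0,0],[0,0,0,0,0,0],[0,0,0,0,0,0],[0,0,0,0,0,0],[0,0,0,0,0,0]]], "fingers": 0}}

```text
clock: 36.45
tool_pos: [0.5608, -0.3623, 0.1204]
orientation: [-180.0, -0.0, -106.1]
force: [1.1, 0.1, 0.2]
opening: 0.0633
gripper_force: 30.0
```

{"name": "send_rows", "arguments": {"plan": [[[0,0,-0.3,0,0,0],[0,0,-1,0,0,0],[0,0,-2.5,0,0,0],[0,0,-4.3,0,0,0],[0,0,-6,0,0,0],[0,0,-7.2,0,0,0],[0,0,-7.5,0,0,0],[0,0,-7.5,0,0,0]]]}}

```text
clock: 37.12
tool_pos: [0.5609, -0.3623, 0.1963]
orientation: [-179.9, 0.0, -106.1]
force: [0.1, -0.4, -4.5]
opening: 0.0632
gripper_force: 30.0
```

```bash
python3 - <<'E'
from h import *
need([.49,-.0417,.195],-106.1)
E
```

```text
t 37.12 pos [ 0.5609 -0.3623  0.1963] ori [-179.9    0.  -106.1] q [-16.2  19.9  -0.5  -0.  -69.5   0.1] F [ 0.1 -0.4 -4.5] open 0.0632 gf 30.0
shift cm [-28.83  15.71   0.11] rot [-0.09  0.01 -0.02]
```

{"name": "send_rows", "arguments": {"plan": [[[-0.4,0.2,0,0,0,0],[-1.3,0.7,0,0,0,0],[-2.8,1.5,0,0,0,0],[-4.9,2.7,0,0,0,0],[-7.4,4,0,0,0,0],[-9.9,5.4,0,0,0,0],[-12.3,6.7,0,0,0,0],[-14.8,8.1,0,0,0,0]]]}}

```text
clock: 37.78
tool_pos: [0.5224, -0.1957, 0.1942]
orientation: [179.9, -0.0, -106.1]
force: [0.5, -0.5, -3.6]
opening: 0.0633
gripper_force: 30.0
```

{"name": "send_rows", "arguments": {"plan": [[[-2.5,1.3,0,0,0,0],[-5,2.7,0,0,0,0],[-7.4,4,0,0,0,0],[-9.9,5.3,0,0,0,0],[-12,6.5,0,0,0,0],[-13.3,7.2,0,0,0,0],[-14,7.6,0,0,0,0],[-14,7.6,0,0,0,0]]]}}

```text
clock: 38.45
tool_pos: [0.4887, -0.0404, 0.1949]
orientation: [180.0, 0.0, -106.0]
force: [0.1, -0.2, -3.7]
opening: 0.0631
gripper_force: 30.0
```

{"name": "send_rows", "arguments": {"plan": [[[0,0,0,0,0,0],[0,0,0,0,0,0],[0,0,0,0,0,0]]]}}

```text
clock: 38.7
tool_pos: [0.4897, -0.0426, 0.1951]
orientation: [180.0, -0.0, -106.2]
force: [0.9, -0.5, -3.4]
opening: 0.063
gripper_force: 30.0
```

```bash
python3 - <<'E'
from h import *
need([.49,-.0417,.1125],-106.1)
E
```

```text
t 38.7 pos [ 0.4897 -0.0426  0.1951] ori [ 180.    -0.  -106.2] q [ 18.    3.2 -22.    0.  -64.8 -34.2] F [ 0.9 -0.5 -3.4] open 0.063 gf 30.0
shift cm [-0.1  -0.01  8.26] rot [ 0.02 -0.02 -0.06]
```

{"name": "send_rows", "arguments": {"plan": [[[-0.1,0,0.8,0,0,0],[-0.1,0,2.3,0,0,0],[-0.1,0,4.2,0,0,0],[-0.1,0,6,0,0,0],[-0.1,0,7.2,0,0,0],[-0.1,0,7.8,0,0,0],[-0.1,0,7.8,0,0,0],[-0.1,0,7.8,0,0,0]]]}}

```text
clock: 39.37
tool_pos: [0.4902, -0.0413, 0.1173]
orientation: [180.0, -0.0, -106.1]
force: [-0.8, 0.4, -3.9]
opening: 0.0626
gripper_force: 30.0
```

{"name": "send_rows", "arguments": {"plan": [[[0,0,0,0,0,0],[0,0,0,0,0,0],[0,0,0,0,0,0]]]}}

```text
clock: 39.62
tool_pos: [0.4905, -0.0409, 0.1181]
orientation: [-179.9, 0.0, -106.1]
force: [0.6, 0.3, -3.7]
opening: 0.0626
gripper_force: 30.0
```

```bash
python3 - <<'E'
from h import *
need([.49,-.0417,.1125],-106.1)
E
```

```text
t 39.62 pos [ 0.4905 -0.0409  0.1181] ori [-179.9    0.  -106.1] q [ 18.2   7.3 -28.4   0.  -54.2 -34.3] F [ 0.6  0.3 -3.7] open 0.0626 gf 30.0
shift cm [0.09 0.03 0.56] rot [-0.07  0.04 -0.01]
```

{"name": "send_rows", "arguments": {"plan": [[[0.1,0,0.2,0,0,0],[0.1,0,0.35,0,0,0],[0.1,0,0.45,0,0,0],[0.1,0,0.45,0,0,0],[0.1,0,0.45,0,0,0]]]}}

```text
clock: 40.03
tool_pos: [0.4896, -0.042, 0.1128]
orientation: [180.0, -0.0, -106.1]
force: [0.8, 0.4, -3.2]
opening: 0.0632
gripper_force: 30.0
```

{"name": "send_rows", "arguments": {"plan": [[[0,0,0.05,0,0,0],[0,0,0.1,0,0,0],[0,0,0.1,0,0,0],[0,0,0.1,0,0,0]]]}}

```text
clock: 40.37
tool_pos: [0.49, -0.042, 0.1123]
orientation: [-180.0, 0.0, -106.1]
force: [-1.6, 0.0, 1.6]
opening: 0.0633
gripper_force: 30.0
```

Jar down. Releasing, rising and moving aside toward +y and up, so the view is clear.

{"name": "send_rows", "arguments": {"plan": [[[0,0,0,0,0,0],[0,0,0,0,0,0],[0,0,0,0,0,0],[0,0,0,0,0,0],[0,0,0,0,0,0],[0,0,0,0,0,0],[0,0,0,0,0,0]]], "fingers": 1}}

```text
clock: 40.95
tool_pos: [0.4898, -0.042, 0.1119]
orientation: [-180.0, -0.0, -106.1]
force: [-0.2, -0.3, 0.8]
opening: 0.0877
gripper_force: 0.0
```

{"name": "send_rows", "arguments": {"plan": [[[0,0,-0.5,0,0,0],[0,0,-1.5,0,0,0],[0,0,-3.5,0,0,0],[0,0,-6,0,0,0],[0,0,-8.5,0,0,0],[0,0,-10,0,0,0],[0,0,-10,0,0,0]]]}}

```text
clock: 41.53
tool_pos: [0.492, -0.0418, 0.2167]
orientation: [-179.6, 0.2, -106.1]
force: [-0.5, 0.5, 0.3]
opening: 0.088
gripper_force: 0.0
```

{"name": "send_rows", "arguments": {"plan": [[[2,0,0,0,0,0],[6,0,0,0,0,0],[10,0,0,0,0,0],[14,0,0,0,0,0],[18,0,0,0,0,0],[22,0,0,0,0,0],[25,0,0,0,0,0],[26,0,0,0,0,0]]]}}

```text
clock: 42.2
tool_pos: [0.4161, -0.2948, 0.2122]
orientation: [180.0, -0.0, -106.3]
force: [0.4, 0.9, -0.5]
opening: 0.0877
gripper_force: 0.0
```

{"name": "send_rows", "arguments": {"plan": [[[0,0,0,0,0,0],[0,0,0,0,0,0],[0,0,0,0,0,0],[0,0,0,0,0,0]]]}}

```text
clock: 42.53
tool_pos: [0.418, -0.2908, 0.2121]
orientation: [-180.0, 0.0, -106.0]
force: [0.2, -0.3, 0.3]
opening: 0.088
gripper_force: 0.0
```

```bash
python3 - <<'E'
from h import *
need([.49,-.0417,.1125],-106.1)
s=ctrl.snapshot("side");cv2.imwrite("pics/s9.png",s["img"][:,:,::-1])
b=np.load("side.npy")
cv2.imwrite("pics/cmp.png",np.hstack([a[205:337,270:446,::-1].repeat(2,0).repeat(2,1) for a in(b,s["img"])]))
E
```

```text
t 42.53 pos [ 0.418  -0.2908  0.2121] ori [-180.    0. -106.] q [-12.7   4.2 -18.6  -0.  -67.2  -3.3] F [ 0.2 -0.3  0.3] open 0.088 gf 0.0
shift cm [-25.93  -0.04   9.96] rot [-0.02  0.01  0.06]
```

View pics/s9.png

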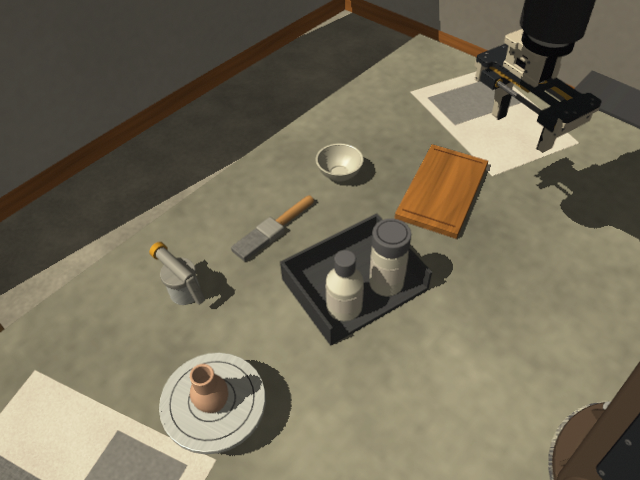

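View pics/cmp.png

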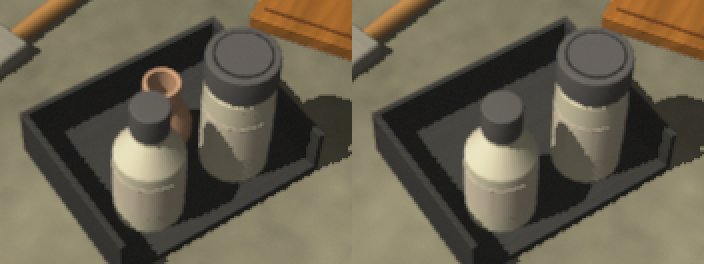

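The jar (lid at 392,233) and bottle (cap at 345,262) are back at the pixels where they started. The vase stands in the middle of the wheel at about (208,388), the bystanders have not moved, and the arm is clear.

```bash
python3 -c "
from plant import ctrl
print(ctrl.close_job())"
```

```text
the job is handed in; nothing more can be done
None
```

The job is handed in at about 43 s on the robot clock: the vase stands upright, centred on the wheel to about 2–3 mm, the jar and bottle are back where they stood, and the bowl, spray gun and brush were not touched.

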